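# Blank off the hub seat before polishing

## Task

Before the wheel hub housing is polished, close its bearing seat: take the larger of the two blanking covers, slip its edge under the keeper tongue with the cover tilted, then lower the other side until the cover lies flat on the floor of the seat, and let go. Leave the smaller cover where it stands.

Things in the scene. Friction and masses are not known exactly. Their poses are not given: they have to be found in the camera images.
- large_cover: The larger blanking cover, bare aluminium, loose, about 0.2 kg: a flat disc 80 mm in diameter, 8 mm thick, with a plain round grip post 28 mm in diameter and 45 mm high on its centre (53 mm in all). Stands flat on the worktop, post up, left or right of the hub. Origin: centre of the disc's underside; z up along the post.
- small_cover: The smaller blanking cover, a bystander: the same but its disc is 58 mm in diameter (8 mm thick, the same 28 mm post, 45 mm high). Origin: centre of the underside; z up along the post. The two covers may stand on either side of the hub.
- hub_seat (a point): Centre of the floor of the seat, 12 mm above the worktop: a round counterbore 94 mm across and 18 mm deep (rim 30 mm above the worktop) in a dark steel wheel hub housing, 124 mm outside, bolted down by a round flange 156 mm wide with bolt heads up to 14 mm high. z is up; the -x axis points to the keeper tongue on the rim, which lies roughly on the robot's side.
- hub_keeper (a point): Middle of the lower edge of the free end of the keeper, a flat steel tongue fixed on the rim, 36 mm wide, 6 mm thick (screw heads 4 mm more). This point is 29 mm from the seat's centre toward its -x, 18 mm above the seat floor; the tongue thus overhangs the seat by 18 mm, its underside level with the rim, and keeps the large cover from going in flat from above. Axes as hub_seat.
Mind the look-alikes: they are no part of the job. What is shaped like the large_cover but pink is not meant.

How it is judged:
On the way:
1. the large cover is tilted by more than 4 degrees with its low edge in the seat (its underside's centre within 20 mm of the seat's axis and less than 25 mm above the seat floor) (angle between large_cover's own z axis and vertical above 0.07 rad and horizontal distance between large_cover and hub_seat below 0.02 m and z of large_cover in the frame of hub_seat below 0.025 m), for 0.1 s.
At the end, for the whole second after the job is handed in: The large cover lies at rest in the seat under the keeper: its centre within 12 mm of the seat's axis, its underside less than 4 mm above the seat floor at the centre, and within 5 degrees of level, post up (horizontal distance between large_cover and hub_seat below 0.012 m and z of large_cover in the frame of hub_seat below 0.004 m and angle between large_cover's own z axis and vertical below 0.09 rad and linear speed of large_cover below 0.02 m/s); the robot touches nothing.
It fails at once if the smaller cover is moved more than 40 mm from where it stood (distance of small_cover from where it was at the start of the episode above 0.04 m).
It also fails if it takes over 45 s, if anything falls off the work surface, if the arm or the gripper's body presses on something with over 40 N, if the wrist force passes 120 N, or if a joint passes its speed limit or range.

## Robot

A 7-joint arm with a two-finger parallel gripper is mounted at the origin on a cart in front of the work surface, level with it; the furniture and walls round the work are solid. World frame = base frame: x ahead of the robot, y to its left, z up, the work surface at z = 0. Lengths are in m, angles in rad, forces in N, time in s.
With the tool pointing down it reaches from about 0.425 to 0.875 m from the base axis. Payload 4.7 kg.
Tool frame: the origin (TCP) lies midway between the tips of the shut fingers; the grasp point (between the pads) lies 19 mm behind it; z points along the fingers, y is the direction in which the jaws open and shut (so a half turn about z gives the same grasp; the last joint's range is limited). The gripper opens to 87 mm and grips with 3 to 60 N. Pads are 19 mm wide; open, the fingers measure 117 mm over their backs; the gripper's body (75 mm by 190 mm) begins 51 mm behind the grasp point.
Start: joints at [1.26, 0.321, -0.07, 1.45, 0.023, 1.371, -0.057], TCP at [0.207, -0.616, 0.223] pointing down, gripper open.
Joint ranges: [-2.86, 2.86], [-0.3, 2.09], [-1.38, 1.24], [0.06, 2.45], [-1.56, 4.7], [0.09, 2.05], [-2.69, 2.69]. Speed limits (rad/s): [2.57, 2.57, 3.14, 3.14, 3.14, 3.14, 3.14].

## Interface

Orientations are given as [roll, pitch, yaw] about the fixed x, y, z axes, in that order (R = Rz(yaw) Ry(pitch) Rx(roll)).
In Python, from workcell import * gives the robot as it stands. The module is installed in compiled form; this text tells all that it offers.
- The arm moves only by the tool move_arm, never from a script. Its argument "moves" is one flat list of numbers, 7 for each row, row after row: the turn, a rotation vector about the tool's x, y, z in degrees, then the shift along the tool's x, y, z in mm, then the closure, from -1 (fully open) to 1 (shut), so that 0 is half open. A call has 1 to 10 rows; each row is the pose to reach, as a shift and turn from the pose commanded when the call began, along the tool's axes at that moment; what a row does not reach only later rows make up. A row lasts 1/8 s, in which the tool goes at most 62.5 mm and 10.7 degrees, less where a joint would pass 70% of its speed; a pose out of reach is approached as far as the arm can. A call with a gripper value outside its range is refused whole. The fingers move at their own pace and stop on an object; "squeeze" is the grip in N (left out, the last holds). Time passes only in rows, so rows that repeat a pose let the fingers close. It gives the time, the measured TCP pose, the force and the opening at its end, in the units of the state.
- read_state(): the state, without advancing time (a new reading comes with each control period).
- get_image(name): name is "side" or "top"; returns a dict with "img" (400x640x3 uint8, blue, green, red), "depth" (400x640 float32, m along the optical axis (not along the pixel's ray), 0 where there is no reading), "K" (3x3 intrinsics, pixels), "k1" (the pictures are not rectified: a ray, as slopes to the right and down, at radius r is drawn at 1 + k1 r^2 times it, then the intrinsics apply), "extrinsics" (4x4, takes a point from camera to world coordinates). Camera axes: x right, y up, looking along -z (the intrinsics and any distortion apply to the point x, -y, -z); pixel columns grow to the right and rows downward; lengths in m; the calibration is good to about 2 mm. A picture is of the moment at which its call begins.
- job_done(): hands the job in, once; it reports no verdict.
Trained networks look in a picture, given as the dict that the camera call returned (one of the last four; its "shot" number tells which), for a name from the list of things; names that differ only in an ending like _2 or _b are one class to them, and where a whole thing is asked for, a point or a joint stands for the part that bears it (a point fixed in the world has none). Each returns a list of dicts, best first, with "score" (0 to 1); they miss things now and then, are a little off and sometimes report something else, mostly with a low value. They report only what shows in the picture. A call takes as long as a camera call. They do not tell look-alikes from the thing itself.
- look_for(label, picture): "uv" ([column, row] in pixels, amid what is visible of it).
- silhouettes(label, picture): "region" (400x640 bool, what is visible of it) and "uv" ([column, row] in pixels, amid what is visible of it).
- pinpoint(label, picture): "uv" ([column, row] in pixels: a listed point, or the origin of a listed thing).
The state is a dict: "time_s": time; "joint_positions": joint angles; "joint_vel": joint speeds; "effort": joint torques, N m; "tcp_pos": TCP position; "eef_rot": TCP orientation; "contact_force": force on the tool from outside, world axes, zero at the start; "wrist_torque": the same for the moment, N m; "finger_gap": opening from 0.0 (shut) to 1.0 (fully open).
Only numpy, scipy, OpenCV 4.12 (cv2) and the standard library are available. Lean on these libraries where they do the work, as an engineer would, in place of code of your own. Each camera call takes 0.05 s, during which the arm holds its last target.

## Working session

There is one attempt and no reset: what is moved stays moved. The work goes in short steps, Python scripts to look and compute and a tool call to move; the robot and the scene stay as the last step left them, time stands still between calls to the robot, and variables do not carry over. Pictures are saved under pics/ and viewed, and the job is handed in when it is done.

Besides the shell and the picture viewer there is one more tool, called after "Call:" as name(argument=value, ...) on one line, values as JSON. move_arm: Moves the arm, as the interface text tells. Its arguments: {"type":"object","properties":{"moves":{"type":"array"},"squeeze":{"type":"number"}},"required":["moves"]}

```bash
mkdir -p pics; cat > h.py <<'E'
from workcell import *
import numpy as np, cv2
from scipy.spatial.transform import Rotation as R
def ray(p,uv):
    K=p["K"]; d=np.array([(uv[0]-K[0,2])/K[0,0],(uv[1]-K[1,2])/K[1,1]]); k=p["k1"]
    s=d.copy()
    for _ in range(20): s=d/(1+k*(s@s))
    return s
def pt(p,uv,z=None,depth=None):
    s=ray(p,uv); E=np.array(p["extrinsics"]); v=E[:3,:3]@np.array([s[0],-s[1],-1.]); o=E[:3,3]
    if z is not None: t=(z-o[2])/v[2]
    else:
        t=depth if depth is not None else p["depth"][int(round(uv[1])),int(round(uv[0]))]
    return o+t*v
def proj(p,X):
    E=np.array(p["extrinsics"]); c=E[:3,:3].T@(np.array(X)-E[:3,3]); s=np.array([c[0],-c[1]])/-c[2]
    s=s*(1+p["k1"]*(s@s)); K=p["K"]; return np.array([K[0,0]*s[0]+K[0,2],K[1,1]*s[1]+K[1,2]])
def cloud(p):
    h,w=p["depth"].shape; K=p["K"]
    u,v=np.meshgrid(np.arange(w),np.arange(h)); d=np.stack([(u-K[0,2])/K[0,0],(v-K[1,2])/K[1,1]],-1); s=d.copy()
    for _ in range(20): s=d/(1+p["k1"]*(s**2).sum(-1,keepdims=True))
    c=np.stack([s[...,0],-s[...,1],-np.ones((h,w))],-1)*p["depth"][...,None]
    E=np.array(p["extrinsics"]); return c@E[:3,:3].T+E[:3,3]
E
python3 - <<'E'
from h import *
s=read_state(); print(s)
for n in ["side","top"]:
    p=get_image(n); cv2.imwrite(f"pics/{n}0.png",p["img"])
    print(n,p["k1"],np.array(p["extrinsics"]).round(3).tolist())
    for l in ["large_cover","small_cover","hub_seat","hub_keeper"]:
        for r in pinpoint(l,p): print(l,r["score"],np.round(r["uv"],1), pt(p,r["uv"],z={"hub_seat":.012,"hub_keeper":.03}.get(l,0)).round(4))
E
```

```text
{'time_s': 0.0, 'joint_positions': array([ 1.26012174,  0.32183421, -0.07008291,  1.45165237,  0.02258298,
        1.37079199, -0.05689262]), 'joint_vel': array([ 0.00281209, -0.00010993, -0.00033613, -0.00136365,  0.00205454,
        0.00055659, -0.0006154 ]), 'effort': array([ 4.98676254e-04, -4.91289675e+01, -4.03712187e-01, -3.12531531e+01,
       -6.38311403e-02,  4.38601209e-02,  1.63949699e-04]), 'tcp_pos': array([ 0.2071962 , -0.61551941,  0.22146557]), 'eef_rot': array([-3.13969527e+00,  8.07923986e-05,  3.24806995e-01]), 'contact_force': array([ 0.33755077, -0.19563379,  0.03116859]), 'wrist_torque': array([-0.03485366, -0.00782772, -0.00274859]), 'finger_gap': 1.0000694991876882}
side 0.03451731049169666 [[-0.948, 0.178, -0.263, 0.178], [-0.318, -0.552, 0.771, 0.974], [-0.009, 0.815, 0.58, 0.841], [0.0, 0.0, 0.0, 1.0]]
large_cover 0.96 [328.2 178.8] [ 0.5682 -0.2728  0.    ]
large_cover 0.95 [358.7 205.3] [ 0.4416 -0.1647  0.    ]
large_cover 0.81 [371.5 184.1] [ 0.4324 -0.2846  0.    ]
large_cover 0.7 [309.5 200.9] [ 0.5844 -0.1419  0.    ]
large_cover 0.52 [346.7 162.6] [ 0.5399 -0.385   0.    ]
small_cover 0.98 [290.3 308.6] [0.4874 0.2661 0.    ]
hub_seat 0.65 [296.2 231.5] [0.5658 0.0179 0.012 ]
hub_seat 0.43 [301.3 229.7] [0.5555 0.0065 0.012 ]
hub_keeper 0.98 [300.  227.8] [0.5533 0.021  0.03  ]
top -0.01364227028159483 [[0.006, 0.982, -0.19, 0.349], [-0.999, -0.001, -0.034, -0.066], [-0.034, 0.19, 0.981, 1.032], [0.0, 0.0, 0.0, 1.0]]
large_cover 0.88 [427.9 244.3] [ 0.4401 -0.2862  0.    ]
large_cover 0.85 [415.  189.9] [ 0.5736 -0.2602  0.    ]
large_cover 0.79 [469.9 204. ] [ 0.5383 -0.392   0.    ]
large_cover 0.75 [378.8 241.1] [ 0.4475 -0.169   0.    ]
large_cover 0.7 [361.2 190.1] [ 0.5733 -0.1281  0.    ]
small_cover 0.56 [203.4 223.9] [0.4887 0.2608 0.    ]
hub_seat 0.63 [300.9 190.9] [0.5689 0.0201 0.012 ]
hub_keeper 0.7 [302.  198.9] [0.5454 0.0156 0.03  ]
```

```bash
python3 - <<'E'
import cv2
t=cv2.imread("pics/top0.png"); s=cv2.imread("pics/side0.png")
cv2.imwrite("pics/topc.png",cv2.resize(t[150:290,240:520],None,fx=2.8,fy=2.8,interpolation=cv2.INTER_CUBIC))
cv2.imwrite("pics/sidec.png",cv2.resize(s[130:350,240:440],None,fx=2.7,fy=2.7,interpolation=cv2.INTER_CUBIC))
E
```

```text
(no output)
```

View pics/top0.png

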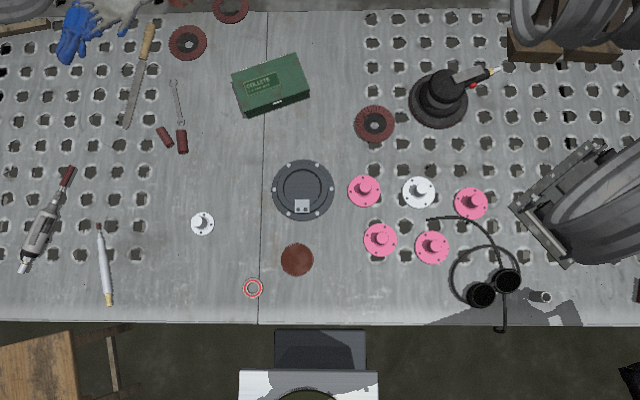

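View pics/topc.png

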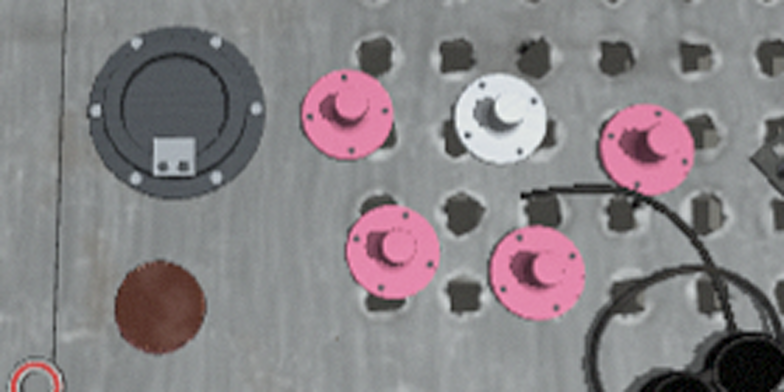

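View pics/sidec.png

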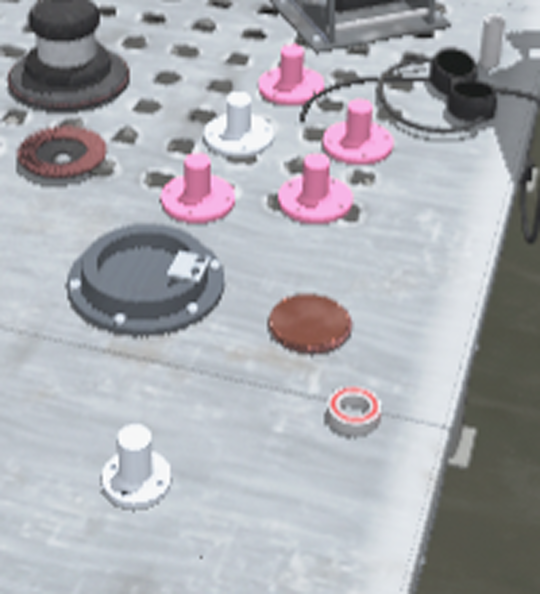

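View pics/side0.png

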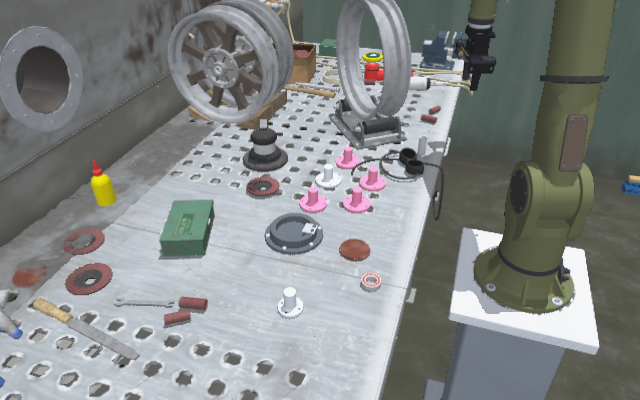

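The only plausible candidates, in the top image, are:
- bare white/aluminium disc at (415,190)
- pink look-alikes at (361,190), (470,204), (379,241) and (428,244)
- smaller aluminium cover at (203,224)

The hub is at (302,190) with its tongue toward the robot at (302,205). I choose (415,190), since the crop shows it bare and large. Next I refine with depth.

```bash
python3 - <<'E'
from h import *
from scipy.optimize import least_squares
def circ(P):
    f=least_squares(lambda q:np.hypot(P[:,0]-q[0],P[:,1]-q[1])-q[2],[*P[:,:2].mean(0),.04],loss='soft_l1',f_scale=.001); return f.x.round(4)
for n in ["top","side"]:
    p=get_image(n); C=cloud(p); I=p["img"].astype(int)
    for name,c in [("large",(.57,-.265)),("small",(.488,.263))]:
        d=np.hypot(C[...,0]-c[0],C[...,1]-c[1])
        for lo,hi in [(.004,.012),(.045,.06)]:
            m=(d<.06)&(C[...,2]>lo)&(C[...,2]<hi)
            P=C[m]; print(n,name,lo,len(P),P.mean(0).round(4))
        m=((d<.07)&(I.min(-1)>205)).astype(np.uint8)
        cn,_=cv2.findContours(m,cv2.RETR_EXTERNAL,cv2.CHAIN_APPROX_NONE); k=max(cn,key=cv2.contourArea)[:,0]
        Q=np.array([pt(p,u,z=.008) for u in k]); print("  outline@z.008 circ",circ(Q))
    d=np.hypot(C[...,0]-.57,C[...,1]-.018)
    for lo,hi,mx in [(.009,.016,.05),(.027,.033,.07),(.034,.05,.07)]:
        m=(d<mx)&(C[...,2]>lo)&(C[...,2]<hi); P=C[m]
        print(n,"hub",lo,len(P),P.mean(0).round(4), P.min(0).round(4),P.max(0).round(4), P.shape)
    for l in ["hub_seat","hub_keeper"]:
        print(l,[ (round(r['score'],2),np.round(r['uv'],1).tolist()) for r in pinpoint(l,p)])
    # near-region
    np.savez(f"c_{n}.npz",C=C,I=p["img"])
    x0,y0=(270,150) if n=="top" else (255,205)
    cr=p["img"][y0:y0+75,x0:x0+75]
    cv2.imwrite(f"pics/hub_{n}.png",cv2.resize(cr,None,fx=8,fy=8,interpolation=cv2.INTER_CUBIC))
E
```

```text
top large 0.004 637 [ 0.5641 -0.2651  0.0085]
top large 0.045 117 [ 0.5652 -0.2659  0.0531]
  outline@z.008 circ [ 0.5671 -0.2665  0.0369]
top small 0.004 286 [0.4859 0.257  0.0083]
top small 0.045 118 [0.4896 0.2601 0.0536]
  outline@z.008 circ [0.4928 0.2737 0.0168]
top hub 0.009 911 [0.5783 0.017  0.0126] [ 0.5336 -0.0293  0.009 ] [0.6197 0.0618 0.016 ] (911, 3)
top hub 0.027 690 [0.5772 0.0157 0.0304] [ 0.5108 -0.0444  0.027 ] [0.6325 0.0769 0.033 ] (690, 3)
top hub 0.034 216 [0.5331 0.016  0.037 ] [ 0.5119 -0.042   0.034 ] [0.6229 0.076  0.0436] (216, 3)
hub_seat [(0.84, [298.5, 189.5])]
hub_keeper [(0.68, [304.1, 198.5])]
side large 0.004 235 [ 0.564  -0.2558  0.008 ]
side large 0.045 54 [ 0.5651 -0.26    0.0514]
  outline@z.008 circ [ 0.5627 -0.2654  0.0396]
side small 0.004 259 [0.4848 0.2719 0.0071]
side small 0.045 115 [0.487  0.2672 0.0507]
  outline@z.008 circ [0.4878 0.2647 0.0269]
side hub 0.009 373 [0.582  0.01   0.0125] [ 0.5391 -0.0305  0.009 ] [0.6187 0.0463 0.016 ] (373, 3)
side hub 0.027 426 [0.577  0.0229 0.0299] [ 0.5116 -0.0437  0.0271] [0.6339 0.0825 0.0329] (426, 3)
side hub 0.034 109 [0.5285 0.0197 0.0367] [ 0.5109 -0.0258  0.0341] [0.6002 0.0641 0.0427] (109, 3)
hub_seat [(0.83, [293.3, 231.6])]
hub_keeper [(0.81, [301.9, 227.8]), (0.69, [329.2, 177.8])]
```

View pics/hub_top.png

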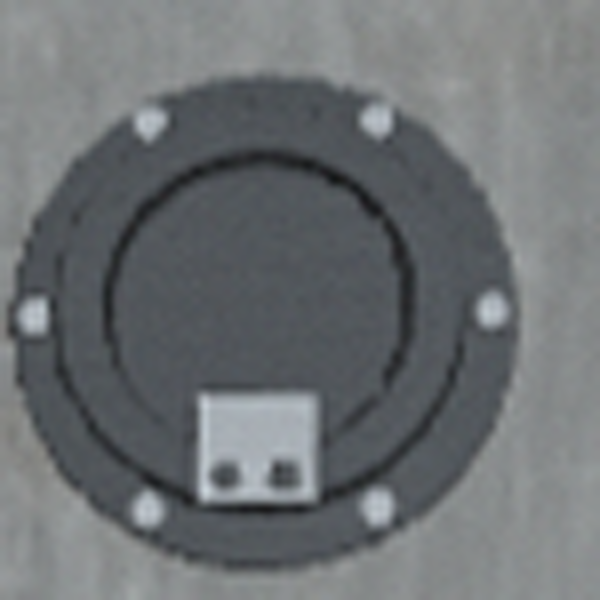

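View pics/hub_side.png

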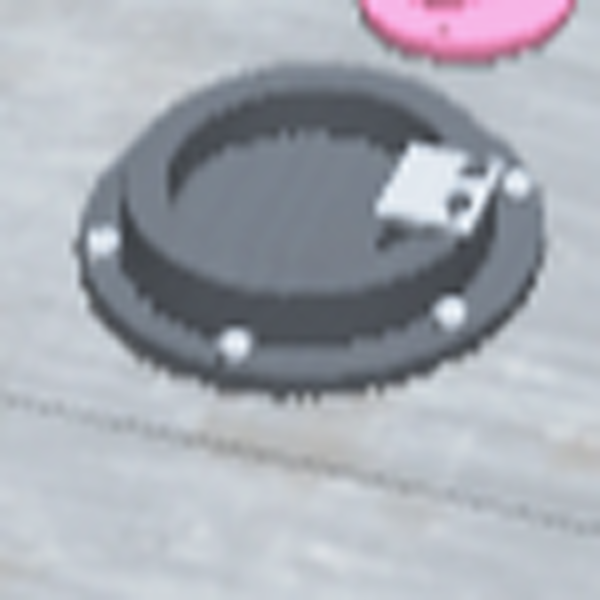

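```bash
python3 - <<'E'
from h import *
f=lambda o,l:[((np.array(a)+.5)/8-.5)+np.array(o) for a in l]
T=get_image("top"); S=get_image("side")
B=[pt(T,u,z=.014) for u in f((270,150),[(33,315),(491,310),(150,122),(377,120),(148,508),(377,505)])]
print("bolts top",np.mean(B,0).round(4), np.hypot(*(np.array(B)-np.mean(B,0))[:,:2].T).round(4))
B2=[pt(S,u,z=.014) for u in f((255,205),[(103,241),(237,345),(451,312),(519,185)])]
B2=np.array(B2)
A=np.c_[2*B2[:,:2],np.ones(len(B2))]; q=np.linalg.lstsq(A,(B2[:,:2]**2).sum(1),rcond=None)[0]; print("bolts side",q[:2].round(4),np.sqrt(q[2]+q[:2]@q[:2]).round(4))
K=[pt(T,u,z=.036) for u in f((270,150),[(198,393),(320,393),(320,502),(197,502)])]
print("tongue top",np.round(K,4).tolist())
K2=[pt(S,u,z=.036) for u in f((255,205),[(412,138),(376,205),(470,232),(500,160)])]
print("tongue side",np.round(K2,4).tolist())
rim=[pt(T,u,z=.03) for u in f((270,150),[(107,310),(412,310),(260,152),(180,188),(355,195),(122,370),(150,218)])]
P=np.array(rim)[:,:2];A=np.c_[2*P,np.ones(len(P))]; q=np.linalg.lstsq(A,(P**2).sum(1),rcond=None)[0]; print("rim top",q[:2].round(4),np.sqrt(q[2]+q[:2]@q[:2]).round(4))
fl=[]
for n,p in (("top",T),("side",S)):
    for c in [(.5665,-.2655)]:
        for a in np.linspace(0,6.28,5): pass
# outline overlay check large & hub
for n,p,sl in (("top",T,(150,230,270,450)),("side",S,(150,260,255,350))):
    im=cv2.resize(p["img"],None,fx=4,fy=4,interpolation=cv2.INTER_CUBIC)
    for (x,y,z,r) in [(.5655,-.266,.008,.04),(.5655,-.266,.053,.014),(.572,.0175,.03,.047),(.572,.0175,.03,.062),(.572,.0175,.004,.078)]:
        L=np.array([(proj(p,[x+r*np.cos(a),y+r*np.sin(a),z])+.5)*4 for a in np.linspace(0,6.283,60)]); cv2.polylines(im,[L.round().astype(int)],True,(0,0,255),1)
    cv2.imwrite(f"pics/ov_{n}.png",im[sl[0]*4:sl[1]*4,sl[2]*4:sl[3]*4])
E
```

```text
bolts top [0.5744 0.0164 0.014 ] [0.0705 0.07   0.0701 0.0699 0.0696 0.0696]
bolts side [0.5721 0.0207] 0.07
tongue top [[0.5448, 0.0335, 0.036], [0.5447, -0.0029, 0.036], [0.5118, -0.0033, 0.036], [0.5118, 0.0332, 0.036]]
tongue side [[0.5441, -0.0008, 0.036], [0.5433, 0.0362, 0.036], [0.5098, 0.0399, 0.036], [0.5125, 0.0014, 0.036]]
rim top [0.5725 0.0156] 0.0456
```

View pics/ov_top.png

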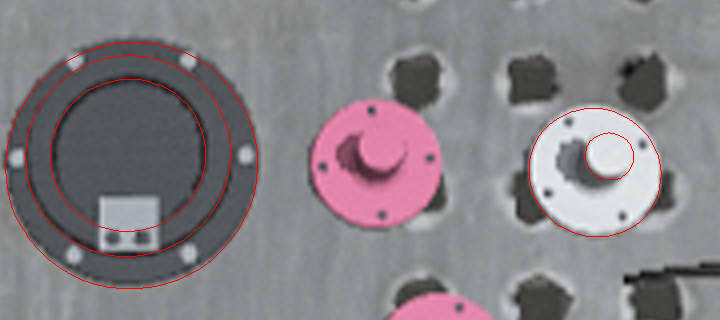

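View pics/ov_side.png

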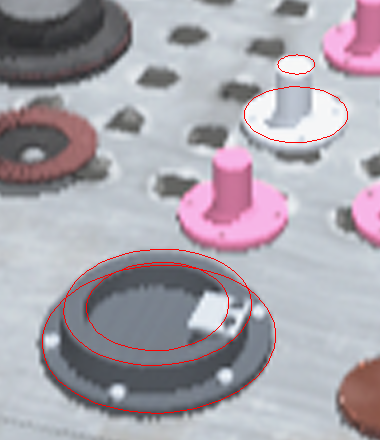

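The overlays agree to about 2–3 mm (large ≈ (0.565,-0.264), hub ≈ (0.573,0.018), tongue along -x). Before moving, I check the path for obstacles such as the wheel and stand.

```bash
cat >> h.py <<'E'
def to(target,yaw=0.,tilt=0.):
    """target TCP -> row numbers in tool axes from the measured pose; tilt deg about world y = -tilt"""
    s=read_state(); R0=R.from_euler('xyz',s["eef_rot"]); Rt=R.from_euler('y',-tilt,degrees=True)*R.from_euler('xyz',[np.pi,0,yaw])
    print("tcp",s["tcp_pos"].round(4),"rot",s["eef_rot"].round(3),"t",s["time_s"],"gap",round(s["finger_gap"],3),"F",s["contact_force"].round(1))
    print("turn deg",(R0.inv()*Rt).as_rotvec(degrees=True).round(2),"shift mm",(R0.inv().apply(np.array(target)-s["tcp_pos"])*1000).round(1))
E
python3 - <<'E'
from h import *
for n in ["top","side"]:
    C=np.load(f"c_{n}.npz")["C"].reshape(-1,3)
    m=(C[:,2]>.05)&(C[:,2]<.6)&(C[:,0]>.1)&(C[:,0]<.8)&(C[:,1]<-.2)&(C[:,1]>-.9)
    P=C[m]
    a=np.array([.207,-.616]);b=np.array([.565,-.264])
    for z0,z1 in [(.05,.1),(.1,.2),(.2,.6)]:
        Q=P[(P[:,2]>z0)&(P[:,2]<z1)]
        H,xe,ye=np.histogram2d(Q[:,0],Q[:,1],bins=[np.arange(.1,.85,.05),np.arange(-.9,-.15,.05)])
        print(n,z0);print(H.astype(int))
to([.565,-.264,.15])
E
```

```text
top 0.05
[[  0   0   0   0   0   0   0   0   0   0   0   0   0   0]
 [  0   0   0   0   0   0   0   0   0   0   0   0   0   0]
 [  0   0   0   0   0   0   0   0   0   0   0   0   0   0]
 [  0   0   0   0   0   0   0   0   0   0   0   0   0   0]
 [  0   0   0   0   0   0   0 114   0   0   0   0   0   0]
 [  0   0   0   0   0   0   0   0   0   0   0   0   0   0]
 [  0   0   0   0   0   0 128   0   0   0   0  20 100   0]
 [  0   0   0   0   0   0 115  41   0   0   0   0   0   0]
 [  0   0   0   7 141 212 221 345   0  19  91   0   0   0]
 [  0   0   0  69 250 355  16   2   0   1   3   0 105   0]
 [  0   0   0   7 431   1   0   0   0   0   0   0   0   0]
 [  0   0   0   5 117   0   0   0   0   0   0   0   0   0]
 [  0   0   0   0   0   0   0   0   0   0   0   0   0   0]
 [  0   0   0   0   0   0   0   0   0   0  38 195  91   0]]
top 0.1
[[  0   0   0   0   0   0   0   0   0   0   0   0   0   0]
 [  0   0   0   0   0   0   0   0   0   0   0   0   0   0]
 [  0   0   0   0   0   0   0   0   0   0   0   0   0   0]
 [  0   0   0   0   0   0   0   0   0   0   0   0   0   0]
 [  0   0   0   0   
[... 3569 characters left out ...]
   0   0]
 [  0   0   0   0   0   0   0 246   0   0   0   0   0   0]
 [  0   0   0   0   0   1 198 946 152   0   0   0   0   0]
 [  0   0   0   0   0 149 287 240 234   0   0   0   0   0]
 [  0   0   0   0  26  99  94  41   0   0   0   0   0   0]
 [  0   0   5  19  55  13  12   0   0   0   0   0   0   0]
 [  0  96 378 225  53   0   0   0   0   0   0   0   0   0]
 [  0   0 463 107   0   0   0   0   0   0   0   0   0   0]
 [  0   0   0   0   0   0   0   0   0   0   0   0   0   0]
 [  0   0   0   0   0   0   0   0   0   0   0   0   0   0]]
tcp [ 0.2074 -0.6161  0.2226] rot [3.141 0.    0.325] t 0.9 gap 1.003 F [0.  0.2 0.6]
turn deg [1.000e-02 0.000e+00 1.861e+01] shift mm [ 451.2 -219.5   72.6]
```

Call:
move_arm(moves=[0, 0, 3, 19, -50, 0, -1, 0, 0, 6, 38, -101, 0, -1, 0, 0, 9, 57, -151, 0, -1, 0, 0, 12, 76, -202, 0, -1, 0, 0, 14, 131, -220, 0, -1, 0, 0, 16, 186, -237, 0, -1, 0, 0, 18.6, 240, -255, 0, -1, 0, 0, 18.6, 295, -272, 20, -1, 0, 0, 18.6, 295, -272, 20, -1])

```text
time_s: 2.02
tcp_pos: [0.4029, -0.2596, 0.2015]
eef_rot: [-3.139, 0.0, 0.009]
contact_force: [-0.5, -0.9, 0.5]
finger_gap: 1.003
```

```bash
python3 - <<'E'
from h import *
to([.565,-.264,.12])
E
```

```text
tcp [ 0.4029 -0.2596  0.2015] rot [-3.139  0.     0.009] t 2.025 gap 1.003 F [-0.5 -0.9  0.5]
turn deg [-0.14  0.02  0.53] shift mm [162.    6.1  81.5]
```

Call:
move_arm(moves=[0, 0, 0, 55, 1, 25, -1, 0, 0, 0, 110, 3, 50, -1, 0, 0, 0, 162, 5, 81, -1, 0, 0, 0, 162, 5, 81, -1, 0, 0, 0, 162, 5, 81, -1])

```text
time_s: 2.65
tcp_pos: [0.5614, -0.27, 0.1214]
eef_rot: [3.141, 0.001, -0.001]
contact_force: [0.5, -1.2, -0.2]
finger_gap: 1.0
```

```bash
python3 - <<'E'
from h import *
to([.565,-.264,.019])
for n in ("top","side"):
    p=get_image(n); s=read_state()["tcp_pos"]
    u=proj(p,s).astype(int); print(n,u)
    x,y=u[0]-50,u[1]-38
    im=cv2.circle(p["img"].copy(),tuple(int(i) for i in u),1,(0,0,255),-1)
    cv2.imwrite(f"pics/ap_{n}.png",cv2.resize(im[y:y+76,x:x+100],None,fx=7,fy=7,interpolation=cv2.INTER_CUBIC))
E
```

```text
tcp [ 0.5614 -0.27    0.1214] rot [ 3.141e+00  1.000e-03 -1.000e-03] t 2.65 gap 1.0 F [ 0.5 -1.2 -0.2]
turn deg [ 0.01  0.07 -0.04] shift mm [  3.8  -6.  102.4]
top [430 183]
side [330 144]
```

View pics/ap_side.png

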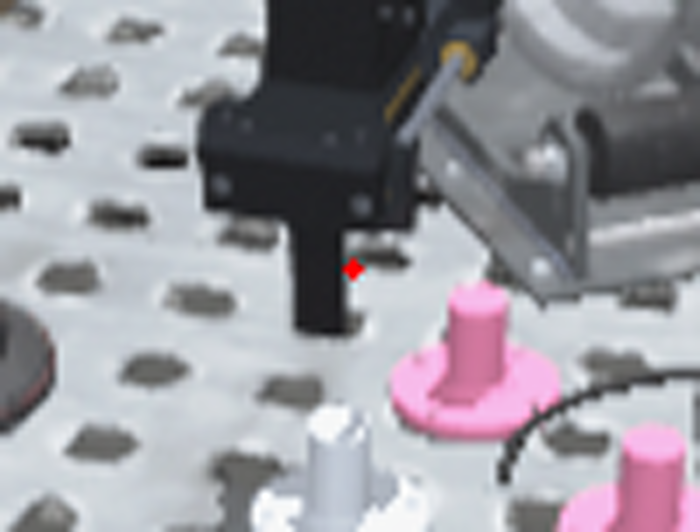

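View pics/ap_top.png

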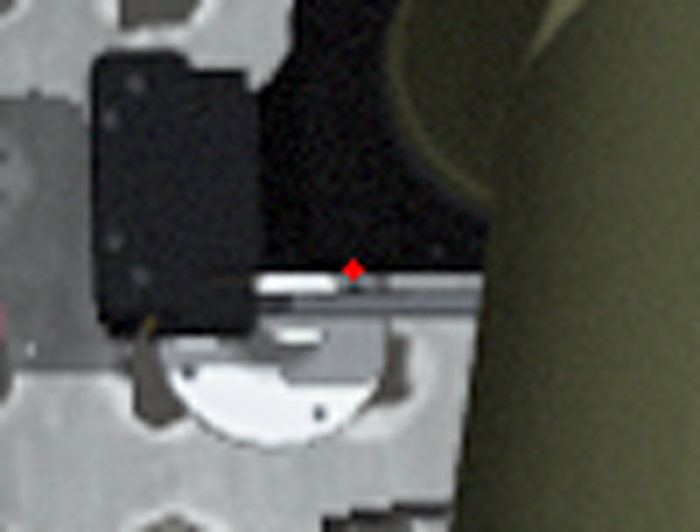

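```bash
python3 - <<'E'
from h import *
to([.565,-.264,.019])
E
```

```text
tcp [ 0.5616 -0.2705  0.1234] rot [ 3.139e+00 -1.000e-03 -1.000e-03] t 2.75 gap 0.996 F [-0.8 -0.4  0.7]
turn deg [ 0.15 -0.08 -0.08] shift mm [  3.2  -6.8 104.3]
```

Call:
move_arm(moves=[0, 0, 0, 3.5, -6.5, 30, -1, 0, 0, 0, 3.5, -6.5, 60, -1, 0, 0, 0, 3.5, -6.5, 85, -1, 0, 0, 0, 3.5, -6.5, 103, -1, 0, 0, 0, 3.5, -6.5, 103, -1, 0, 0, 0, 3.5, -6.5, 103, -1])

```text
time_s: 3.5
tcp_pos: [0.5664, -0.2633, 0.0201]
eef_rot: [3.14, -0.002, -0.0]
contact_force: [0.4, 0.6, 0.3]
finger_gap: 1.002
```

```bash
python3 - <<'E'
from h import *
p=get_image("side")
to([.565,-.264,.019])
cv2.imwrite("pics/d_side.png",cv2.resize(p["img"][110:230,260:420],None,fx=5,fy=5,interpolation=cv2.INTER_CUBIC))
E
```

```text
tcp [ 0.5666 -0.2632  0.0202] rot [ 3.14e+00 -2.00e-03  0.00e+00] t 3.55 gap 1.001 F [-0.2 -0.4  0.9]
turn deg [ 0.08 -0.13  0.  ] shift mm [-1.7  0.8  1.2]
```

View pics/d_side.png

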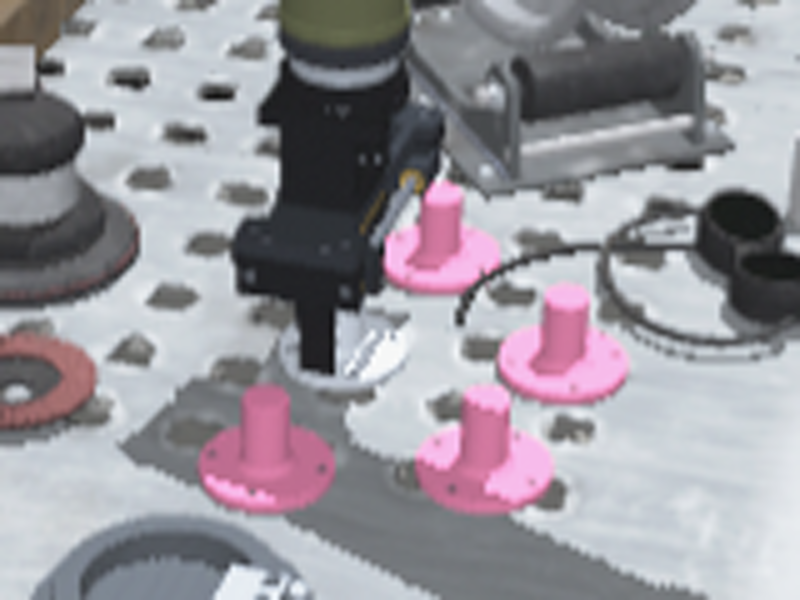

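Call:
move_arm(moves=[0, 0, 0, 0, 0, 0, 1, 0, 0, 0, 0, 0, 0, 1, 0, 0, 0, 0, 0, 0, 1, 0, 0, 0, 0, 0, 0, 1, 0, 0, 0, 0, 0, 0, 1, 0, 0, 0, 0, 0, 0, 1, 0, 0, 0, 0, 0, 0, 1, 0, 0, 0, 0, 0, 0, 1], squeeze=45)

```text
time_s: 4.55
tcp_pos: [0.5656, -0.263, 0.0185]
eef_rot: [3.141, 0.0, -0.0]
contact_force: [0.6, -1.3, 0.1]
finger_gap: 0.312
```

Call:
move_arm(moves=[0, 0, 0, 0, 0, -40, 1, 0, 0, 0, 0, 0, -80, 1, 0, 0, 0, 0, 0, -120, 1, 0, 0, 0, 0, 0, -120, 1, 0, 0, 0, 0, 0, -120, 1])

```text
time_s: 5.18
tcp_pos: [0.5647, -0.2621, 0.137]
eef_rot: [-3.141, 0.002, 0.0]
contact_force: [-0.6, -0.7, -3.0]
finger_gap: 0.31
```

```bash
python3 - <<'E'
from h import *
p=get_image("side")
to([.585,.018,.14],tilt=15)
cv2.imwrite("pics/l_side.png",cv2.resize(p["img"][90:230,260:420],None,fx=4,fy=4,interpolation=cv2.INTER_CUBIC))
E
```

```text
tcp [ 0.5643 -0.262   0.1363] rot [-3.14e+00  3.00e-03  0.00e+00] t 5.225 gap 0.311 F [ 0.1 -0.2 -2.3]
turn deg [-0.09 15.2   0.  ] shift mm [  20.8 -280.    -3.3]
```

View pics/l_side.png

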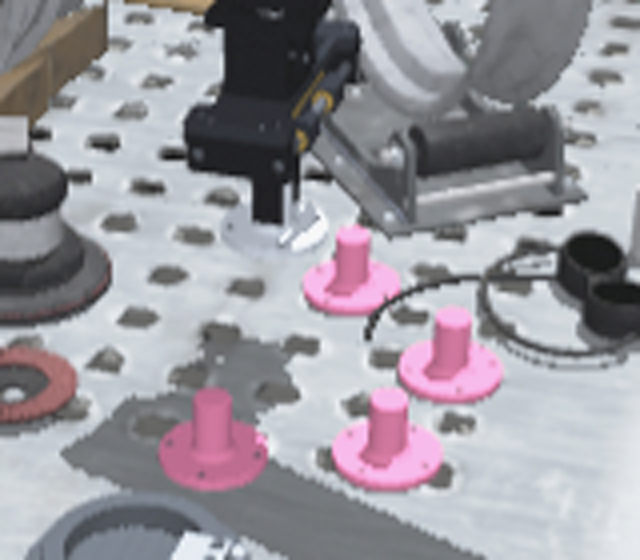

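Call:
move_arm(moves=[0, 0, 0, 4, -50, -10, 1, 0, 3, 0, 8, -105, -10, 1, 0, 7, 0, 12, -160, -10, 1, 0, 11, 0, 16, -215, -10, 1, 0, 15, 0, 20, -265, -5, 1, 0, 15, 0, 20, -280, -5, 1, 0, 15, 0, 20, -280, -5, 1, 0, 15, 0, 20, -280, -5, 1])

```text
time_s: 6.22
tcp_pos: [0.5851, 0.0158, 0.1424]
eef_rot: [3.141, -0.26, -0.002]
contact_force: [0.6, -0.2, -2.8]
finger_gap: 0.313
```

```bash
python3 - <<'E'
from h import *
to([.585,.018,.14],tilt=15)
for n in ("side","top"):
    p=get_image(n); u=proj(p,read_state()["tcp_pos"]).astype(int); print(n,u)
    x,y=u[0]-60,u[1]-40
    cv2.imwrite(f"pics/h_{n}.png",cv2.resize(p["img"][y:y+90,x:x+120],None,fx=6,fy=6,interpolation=cv2.INTER_CUBIC))
E
```

```text
tcp [0.5851 0.0158 0.1424] rot [ 3.141e+00 -2.600e-01 -2.000e-03] t 6.225 gap 0.313 F [ 0.6 -0.2 -2.8]
turn deg [ 0.03  0.12 -0.09] shift mm [-0.7 -2.2  2.3]
side [287 189]
top [298 170]
```

View pics/h_side.png

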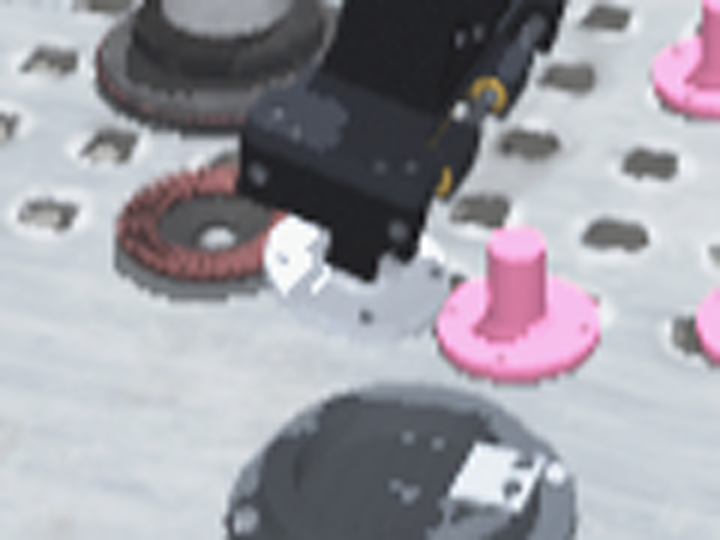

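View pics/h_top.png

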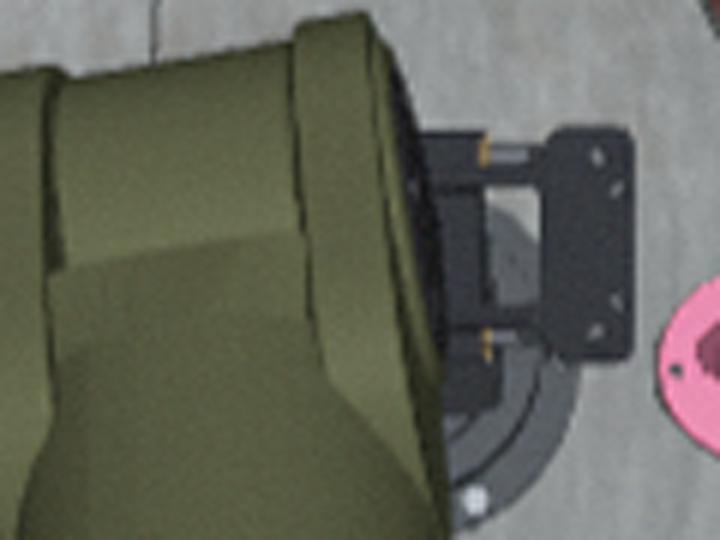

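```bash
cat >> h.py <<'E'
def ov(name,hub=(.573,.0185),off=(0,0),dz=.0185,f=6,w=(60,45)):
    p=get_image(name); s=read_state(); Rt=R.from_euler('xyz',s["eef_rot"]); t=s["tcp_pos"]
    u=proj(p,t).astype(int); x,y=u[0]-w[0],u[1]-w[1]+10
    im=cv2.resize(p["img"],None,fx=f,fy=f,interpolation=cv2.INTER_CUBIC)
    def dr(P,c):
        L=np.array([(proj(p,q)+.5)*f for q in P]); cv2.polylines(im,[L.round().astype(int)],True,c,1)
    A=np.linspace(0,6.283,72)
    for z in (dz,dz-.008): dr([t+Rt.apply([.04*np.cos(a)+off[0],.04*np.sin(a)+off[1],z]) for a in A],(0,0,255))
    for z,r in ((.03,.047),(.03,.062),(.012,.047)): dr([[hub[0]+r*np.cos(a),hub[1]+r*np.sin(a),z] for a in A],(0,255,255))
    dr([[hub[0]+a,hub[1]+b,.036] for a,b in [(-.029,-.018),(-.029,.018),(-.06,.018),(-.06,-.018)]],(255,255,0))
    k=max(0,y*f); return im[k:k+2*w[1]*f,max(0,x*f):max(0,x*f)+2*w[0]*f]
E
python3 - <<'E'
from h import *
cv2.imwrite("pics/o1.png",ov("side",w=(60,45)))
E
```

```text
(no output)
```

View pics/o1.png

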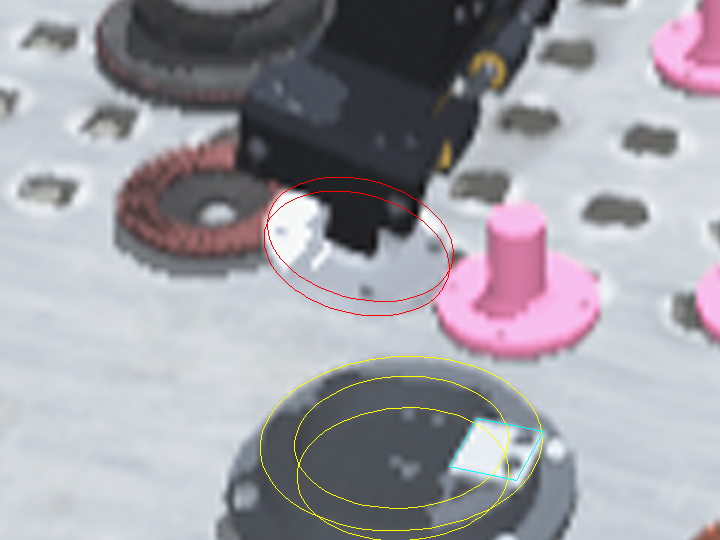

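```bash
python3 - <<'E'
from h import *
to([.5857,.0183,.060],tilt=15)
to([.5857,.0183,.0434],tilt=15)
E
```

```text
tcp [0.5856 0.0158 0.1431] rot [-3.141e+00 -2.610e-01 -2.000e-03] t 6.375 gap 0.313 F [ 0.2 -0.3 -2.8]
turn deg [ 0.03  0.05 -0.13] shift mm [-21.4  -2.5  80.3]
tcp [0.5856 0.0158 0.1431] rot [-3.141e+00 -2.610e-01 -2.000e-03] t 6.375 gap 0.313 F [ 0.2 -0.3 -2.8]
turn deg [ 0.03  0.05 -0.13] shift mm [-25.7  -2.5  96.3]
```

Call:
move_arm(moves=[0, 0, 0, -5, -2.5, 20, 1, 0, 0, 0, -11, -2.5, 41, 1, 0, 0, 0, -16, -2.5, 60, 1, 0, 0, 0, -21.4, -2.5, 80, 1, 0, 0, 0, -21.4, -2.5, 80, 1, 0, 0, 0, -21.4, -2.5, 80, 1])

```text
time_s: 7.12
tcp_pos: [0.5864, 0.0195, 0.0615]
eef_rot: [-3.141, -0.263, -0.001]
contact_force: [-0.1, -0.4, -3.3]
finger_gap: 0.308
```

```bash
python3 - <<'E'
from h import *
to([.5857,.0183,.0434],tilt=15)
cv2.imwrite("pics/o2.png",ov("side"))
E
```

```text
tcp [0.5864 0.0195 0.0615] rot [-3.141e+00 -2.630e-01 -1.000e-03] t 7.125 gap 0.308 F [-0.1 -0.4 -3.3]
turn deg [ 0.   -0.07 -0.04] shift mm [-5.4  1.2 17.3]
```

View pics/o2.png

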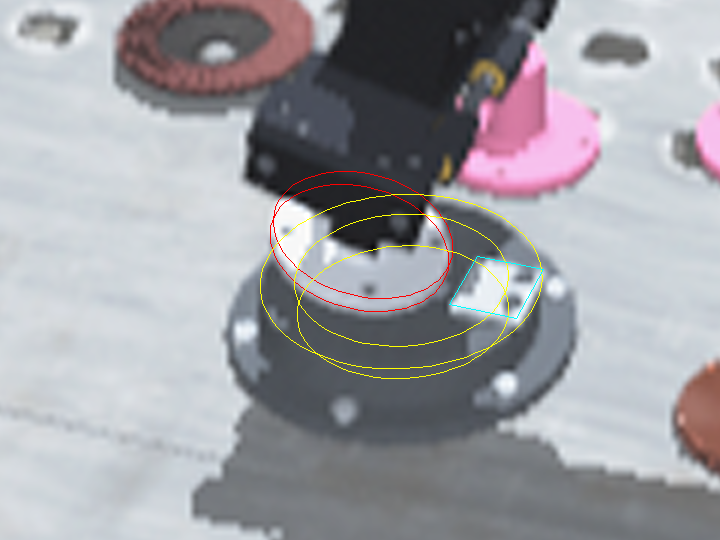

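The overlay matches the tongue and disc within about 1 mm. Next I lower the low edge into the seat.

Call:
move_arm(moves=[0, 0, 0, -1.8, 0.5, 6, 1, 0, 0, 0, -3.6, 1, 12, 1, 0, 0, 0, -5.2, 1, 17, 1, 0, 0, 0, -5.2, 1, 17, 1, 0, 0, 0, -5.2, 1, 17, 1])

```text
time_s: 7.8
tcp_pos: [0.5859, 0.0184, 0.0441]
eef_rot: [3.14, -0.263, 0.0]
contact_force: [-3.6, -2.2, 5.4]
finger_gap: 0.312
```

```bash
python3 - <<'E'
from h import *
to([.5637,.0183,.0419],tilt=15)
cv2.imwrite("pics/o3.png",ov("side"))
E
```

```text
tcp [0.5859 0.0184 0.0441] rot [ 3.14  -0.263  0.   ] t 7.8 gap 0.312 F [-3.6 -2.2  5.4]
turn deg [ 0.07 -0.09  0.01] shift mm [-22.    0.1  -3.7]
```

View pics/o3.png

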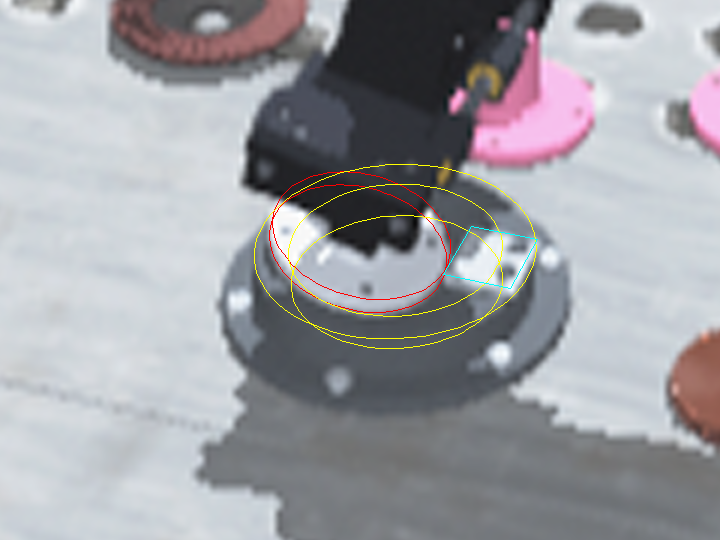

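Light 5 N contact: at this offset the disc's sides graze the rim, by my geometry about 1 mm. I raise slightly while sliding under the tongue.

Call:
move_arm(moves=[0, 0, 0, -3.5, 0, -2.5, 1, 0, 0, 0, -9.3, 0, -4, 1, 0, 0, 0, -15.5, 0, -4.2, 1, 0, 0, 0, -21.8, 0, -4, 1, 0, 0, 0, -21.8, 0, -4, 1, 0, 0, 0, -21.8, 0, -4, 1])

```text
time_s: 8.6
tcp_pos: [0.5631, 0.0187, 0.0412]
eef_rot: [3.141, -0.262, 0.0]
contact_force: [1.6, -0.4, -2.7]
finger_gap: 0.314
```

```bash
python3 - <<'E'
from h import *
to([.568,.0183,.0363],tilt=7)
to([.571,.0183,.0312],tilt=0)
cv2.imwrite("pics/o4.png",ov("side"))
E
```

```text
tcp [0.5631 0.0187 0.0412] rot [ 3.141 -0.262  0.   ] t 8.6 gap 0.314 F [ 1.6 -0.4 -2.7]
turn deg [ 0.01 -8.01  0.01] shift mm [3.5 0.4 6. ]
tcp [0.5631 0.0187 0.0412] rot [ 3.141 -0.262  0.   ] t 8.6 gap 0.314 F [ 1.6 -0.4 -2.7]
turn deg [ 1.000e-02 -1.501e+01  0.000e+00] shift mm [ 5.1  0.4 11.7]
```

View pics/o4.png

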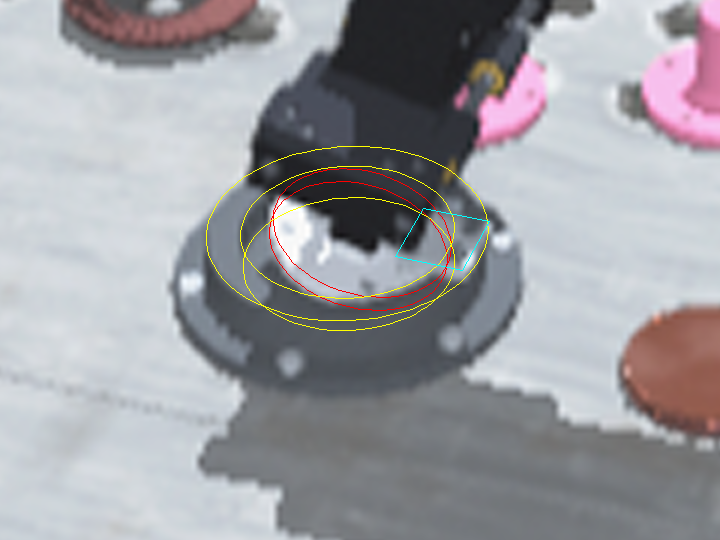

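Call:
move_arm(moves=[0, -2, 0, 1.2, 0.3, 1.5, 1, 0, -4, 0, 2, 0.3, 3, 1, 0, -6, 0, 2.8, 0.3, 4.5, 1, 0, -8, 0, 3.5, 0.3, 6, 1, 0, -10, 0, 4, 0.3, 7.5, 1, 0, -12.5, 0, 4.6, 0.3, 9.4, 1, 0, -15, 0, 5.1, 0.3, 11, 1, 0, -15, 0, 5.1, 0.3, 11, 1, 0, -15, 0, 5.1, 0.3, 11, 1])

```text
time_s: 9.78
tcp_pos: [0.5702, 0.0189, 0.0315]
eef_rot: [-3.141, 0.0, 0.0]
contact_force: [-0.4, 1.0, -1.8]
finger_gap: 0.309
```

```bash
python3 - <<'E'
from h import *
to([.571,.0183,.0305],tilt=0)
cv2.imwrite("pics/o5.png",ov("side"))
E
```

```text
tcp [0.5702 0.0189 0.0315] rot [-3.141  0.     0.   ] t 9.775 gap 0.309 F [-0.4  1.  -1.8]
turn deg [-0.01  0.02  0.03] shift mm [0.8 0.6 1. ]
```

View pics/o5.png

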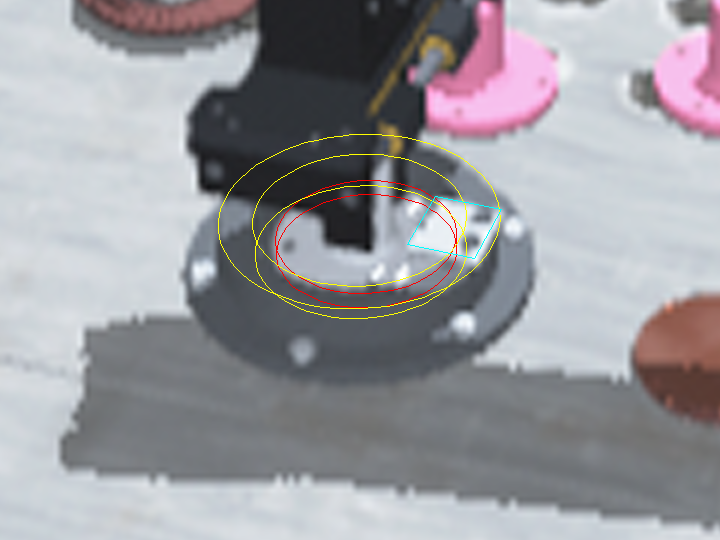

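Flat, in the seat, under the tongue, and barely off the floor. I lower it the last millimetre and open partway, so the fingers stay clear of the rim.

Call:
move_arm(moves=[0, 0, 0, 0, 0, 1, 1, 0, 0, 0, 0, 0, 1.3, 1, 0, 0, 0, 0, 0, 1.3, 1])

```text
time_s: 10.2
tcp_pos: [0.5706, 0.0185, 0.0307]
eef_rot: [3.141, -0.0, 0.0]
contact_force: [0.5, -0.2, -2.5]
finger_gap: 0.309
```

Call:
move_arm(moves=[0, 0, 0, 0, 0, 0, 0.1, 0, 0, 0, 0, 0, 0, 0.1, 0, 0, 0, 0, 0, 0, 0.1, 0, 0, 0, 0, 0, 0, 0.1])

```text
time_s: 10.7
tcp_pos: [0.5709, 0.0186, 0.0307]
eef_rot: [3.141, -0.0, 0.0]
contact_force: [-1.0, -0.2, 0.1]
finger_gap: 0.45
```

Call:
move_arm(moves=[0, 0, 0, 0, 0, -10, 0.1, 0, 0, 0, 0, 0, -25, 0.1, 0, 0, 0, 0, 0, -50, 0.1, 0, 0, 0, 0, 0, -90, 0.1, 0, 0, 0, 0, 0, -140, 0.1, 0, 0, 0, 0, 0, -190, 0.1, 0, 0, 0, 0, 0, -190, 0.1, 0, 0, 0, 0, 0, -190, 0.1])

```text
time_s: 11.7
tcp_pos: [0.5706, 0.0186, 0.221]
eef_rot: [3.141, -0.001, 0.0]
contact_force: [-0.3, -0.9, -0.0]
finger_gap: 0.452
```

```bash
python3 - <<'E'
from h import *
to([.571,.0183,.2],tilt=0)
p=get_image("side")
C=cloud(p); d=np.hypot(C[...,0]-.571,C[...,1]-.018)
m=(d<.045)&(C[...,2]>.014)&(C[...,2]<.026)&(p["img"].min(-1)>150); P=C[m]
q=np.linalg.lstsq(np.c_[P[:,:2]-P[:,:2].mean(0),np.ones(len(P))],P[:,2],rcond=None)[0]; print("disc top z",len(P),P.mean(0).round(4),"slopes deg",np.degrees(q[:2]).round(1))
m=(d<.03)&(C[...,2]>.058)&(C[...,2]<.075); print("post top",C[m].mean(0).round(4),m.sum())
for r in pinpoint("large_cover",p)[:6]+pinpoint("small_cover",p)[:2]: print(round(r["score"],2),np.round(r["uv"],1),pt(p,r["uv"],z=.012).round(3))
cv2.imwrite("pics/f.png",cv2.resize(p["img"][190:270,240:360],None,fx=6,fy=6,interpolation=cv2.INTER_CUBIC))
E
```

```text
tcp [0.5706 0.0186 0.221 ] rot [ 3.141e+00 -1.000e-03  0.000e+00] t 11.7 gap 0.452 F [-0.3 -0.9 -0. ]
turn deg [ 0.03 -0.03  0.02] shift mm [ 0.4  0.3 21. ]
disc top z 253 [0.5746 0.0262 0.0205] slopes deg [-0.5 -0.5]
post top [0.5695 0.0231 0.0643] 73
0.87 [311.7 202.5] [ 0.57  -0.12   0.012]
0.75 [357.5 204.2] [ 0.442 -0.153  0.012]
0.7 [294.7 226.8] [0.577 0.    0.012]
0.66 [369.8 185.4] [ 0.432 -0.258  0.012]
0.66 [346.3 161.7] [ 0.538 -0.371  0.012]
0.61 [289.4 311.3] [0.482 0.284 0.012]
```

View pics/f.png

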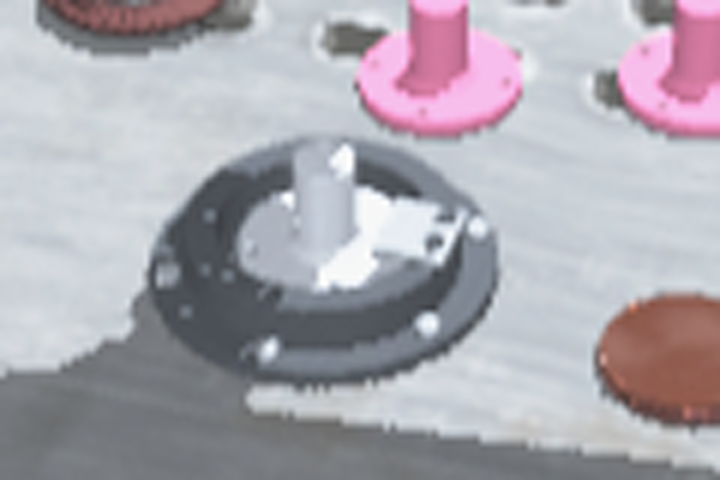

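The cover lies flat in the seat under the tongue at crop (310,240). Its disc top is at z = 20.5 mm (20 expected), its post top at 64 mm (65 expected), and its slope is about 0.5°. I'm handing it in.

```bash
python3 -c "
from workcell import *
print(job_done())"
```

```text
the job is handed in; nothing more can be done
None
```

The large bare-aluminium cover now lies flat on the floor of the seat with its edge under the keeper tongue. I let go, backed the gripper off upward and handed the job in, on about 12 s of robot time. No verdict was reported.

- **How it went:** I gripped the cover by its post and tilted it 15°. The low edge went into the seat and slid under the tongue. I then lowered the other side until the cover was flat.
- **Last checks:** The side-camera depth puts the disc top at 20.5 mm (20 expected) and the post top at 64 mm (65 expected). The slope is about 0.5°, and the post is within about 5–6 mm of the seat's axis, against the 12 mm allowed. Wrist force after release was about 0.
- **Contact on the way:** During insertion the cover briefly touched with about 5–8 N. I put that down to the disc's side grazing the rim, and it cleared when I raised the cover slightly.
- **Disagreements:** The two cameras differed by 2–4 mm, mostly in y. In the last side picture the network put the cover's origin about 18 mm off in y. I trusted the depth and the picture over that.
- **Smaller cover:** I never went near it. I did not measure it precisely at the end; a single low-confidence detection put it near where it started.

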